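Free the top mixing pot and clip it into the sprung clamp

ROBOT

A 6-joint arm with a two-finger parallel gripper is mounted at the origin on the work surface. World frame = base frame: x ahead of the robot, y to its left, z up, the work surface at z = 0. Lengths are in mm, angles in rad, forces in N, time in s.
With the tool pointing down it reaches from about 350 to 800 mm from the base axis. Payload 7.3 kg.
Tool frame: the origin (TCP) lies midway between the tips of the shut fingers; the grasp point (between the pads) lies 19 mm behind it; z points along the fingers, x is the direction in which the jaws open and shut, and the axes are right-handed (so a half turn about z gives the same grasp; the last joint's range is limited). The gripper opens to 85 mm and grips with 20 to 120 N. Pads are 22 mm wide; open, the fingers measure 114 mm over their backs; the gripper's body (76 mm by 85 mm) begins 54 mm behind the grasp point. The pads swing forward as they close: fully open they stand 13 mm farther back than shut.
Start: joints at [1.108, 0.342, 1.524, -0, 1.275, -0.146], TCP at [163.537, 498.899, 231.322] pointing down, gripper open.
Joint ranges: [-2.53, 2.53], [-0.77, 2.02], [0.04, 2.7], [-1, 4.14], [0.28, 2.66], [-3.11, 3.11]. Speed limits (rad/s): [2.57, 2.57, 3.14, 3.14, 3.14, 3.14].

INTERFACE

Orientations are given as a 3x3 rotation matrix whose columns are the frame's x, y, z axes.
In Python, from bench import observe, snapshot, job_done, boxes_of, outline_of gives the robot as it stands. The module is installed in compiled form; this text tells all that it offers.
- The arm moves only by the shell command python3 -m crank 'ROWS'. ROWS is text: rows parted by semicolons, each of 7 numbers parted by spaces: the shift along the tool's x, y, z in m, then the turn, a rotation vector about the tool's x, y, z in degrees, then the finger opening in m, from 0 to 0.0854. A call has exactly 8 rows; each row is the pose to reach, as a shift and turn from the pose commanded when the call began, along the tool's axes at that moment; what a row does not reach only later rows make up. A row lasts 1/12 s, in which the tool goes at most 41.7 mm and 7.16 degrees, less where a joint would pass 70% of its speed; a pose out of reach is approached as far as the arm can. A call with a gripper value outside its range is refused whole. The fingers move at their own pace and stop on an object; the grip force is fixed at half the most. Time passes only in rows, so rows that repeat a pose let the fingers close, or fill a call up. It gives the time, the measured TCP pose, the force and the opening at its end, in the units of the state.
- observe(): the state, without advancing time (a new reading comes with each control period).
- snapshot(name): name is "side" or "top"; returns a dict with "pixels" (384x512x3 uint8, blue, green, red), "intrinsics" (3x3 intrinsics, pixels), "extrinsics" (4x4, takes a point from camera to world coordinates). Camera axes: x right, y down, z forward; pixel columns grow to the right and rows downward; lengths in mm; the calibration is good to about 2 mm. A picture is of the moment at which its call begins. There is no depth.
- job_done(): hands the job in, once; it reports no verdict.
Trained networks look in a picture, given as the dict that the camera call returned (one of the last four; its "shot" number tells which), for a name from the list of things; names that differ only in an ending like _2 or _b are one class to them, and where a whole thing is asked for, a point or a joint stands for the part that bears it (a point fixed in the world has none). Each returns a list of dicts, best first, with "confidence" (0 to 1); they miss things now and then, are a little off and sometimes report something else, mostly with a low value. They report only what shows in the picture. A call takes as long as a camera call.
- boxes_of(picture, target): "bbox" ([left, top, width, height] in pixels, round what is visible of it).
- outline_of(picture, target): "pixels" (384x512 bool, what is visible of it) and "bbox" ([left, top, width, height] in pixels, round what is visible of it).
The state is a dict: "time": time; "q": joint angles; "joint_vel": joint speeds; "joint_torque": joint torques, N m; "position": TCP position; "orientation": TCP orientation; "force": force on the tool from outside, world axes, zero at the start; "wrist_torque": the same for the moment, N m; "grip_width": finger opening in mm.
Only numpy, scipy, OpenCV 4.12 (cv2) and the standard library are available. Lean on these libraries where they do the work, as an engineer would, in place of code of your own. Each camera call takes 0.05 s, during which the arm holds its last target.

TASK

Pull the orange-banded mixing pot straight up off its nested stack, leaving the two blue-banded pots nested and standing in their holder. Use it to press back the red sprung jaw on the vibrating plate, set it down upright on the plate between the jaw and the V stop, and let go so that the jaw holds it against the stop. Leave everything else on the table where it is.

Things in the scene. Friction and masses are not known exactly. Their poses are not given: they have to be found in the camera images.
- pot_top: top pot of the stack: open steel mixing pot with an orange band, 220 to 340 g. Origin: centre of its underside, z up its axis. Solid round foot 52 mm in diameter from 0 to 45 mm height, then a flat shoulder and a straight round wall, 62 mm outer diameter, 3 mm thick, from 45 mm up to the rim at 100 mm
- pot_top_rim (a point): centre of pot_top's mouth, 100 mm above its origin. At the start the foot sits inside the pot below and the shoulder on that pot's rim: the upper 55 mm stand free. Rubber grips in the pot below hold the foot by friction: about 3 to 4.5 N over the pot's weight break it free, and it is clear after rising 45 mm. A tilted or sideways pull can bring the other pots along
- pot_middle: middle pot of the stack, same shape and size, blue band, origin at the centre of its underside, 55 mm below that of pot_top at the start. It must stay nested in pot_bottom
- pot_bottom: lowest pot, same shape and size, blue band, origin at the centre of its underside; its foot stands in the holder's ring. It is loose, kept only by its weight
- holder: fixed plywood board 140 x 140 x 10 mm with a black ring (72 mm outer, 56 mm inner diameter, 16 mm high on the board) round the foot of pot_bottom. Origin: centre of the board's underside
- clamp: fixed grey vibrating plate, 230 (x) by 130 (y) by 20 mm thick, its middle 10 mm along +x from the origin, which lies at underside height. On it: an aluminium V stop on the -x side, the red sprung jaw in the middle, a yellow spring housing (x +72 to +118 mm, 70 mm wide, 34 mm high above the plate) on the +x side. The jaw slides along this body's x
- seat (a point): point on the plate's top face where the centre of the pot's underside belongs. Axes as the clamp's. The V stop's two upright faces, at 45 degrees either side of -x, touch the foot here; it rises 20 mm above the plate and reaches from 6 to 38 mm on the -x side of this point and 38 mm to either side
- jaw_face (a point): middle of the top edge of the jaw's flat front face, which looks to the clamp's -x. Jaw: 60 mm wide (y), 10 mm thick, top 41 mm above the plate, below the shoulder of a standing pot. Shut, its face is 4 mm on the +x side of the seat point: too tight for the foot; with the pot held, 26 mm. A foot held just above the V stop can push on the jaw's upper part
- jaw (a joint): travel of the red jaw towards the clamp's +x, in m: 0 shut, 0.022 with the pot held, 0.045 at its stop. The spring pushes it back with about 1.6 N shut, 4.4 N with the pot held, 7.4 N at the stop
- tin: bystander: paint tin, 90 mm diameter, 110 mm high, origin under its centre
- scraper: bystander: flat scraper lying on the table, 200 mm long along its x, origin under its middle
- brush: bystander: brush lying on the table, 190 mm long along its x
- tape: bystander: yellow roll of tape lying flat, 100 mm diameter, 36 mm high
- hardener: bystander: white bottle with red cap, 60 mm diameter, 150 mm high, origin under its centre
- hammer: bystander: hammer lying on the table, 260 mm long along its x
- offcut: bystander: plywood offcut 120 x 70 x 20 mm

How it is judged:
By the outcome, as a careful person would: the job done as asked, in the order asked, and still so for the second after the job is handed in, with the robot touching nothing.
It also fails if it takes over 46 s, if anything falls off the work surface, if the arm or the gripper's body presses on something with over 40 N, if the wrist force passes 120 N, or if a joint passes its speed limit or range.

## Working session

There is one attempt and no reset: what is moved stays moved. The work goes in short steps, Python scripts to look and compute and a shell command to move; the robot and the scene stay as the last step left them, time stands still between calls to the robot, and variables do not carry over. Pictures are saved under pics/ and viewed, and the job is handed in when it is done.

```bash
mkdir -p pics; ls
cat > h.py <<'E'
import numpy as np, cv2
from bench import *
np.set_printoptions(precision=4,suppress=True)
def shot(n,f):
    p=snapshot(n); cv2.imwrite('pics/'+f,p["pixels"]); return p
def proj(p,X):
    X=np.atleast_2d(X); T=np.linalg.inv(p["extrinsics"]); c=X@T[:3,:3].T+T[:3,3]; u=c@np.array(p["intrinsics"]).T; return u[:,:2]/u[:,2:]
def ray(p,uv):
    K=np.array(p["intrinsics"]);E=np.array(p["extrinsics"]); d=E[:3,:3]@np.linalg.solve(K,[uv[0],uv[1],1]); return E[:3,3],d
def atz(p,uv,z):
    o,d=ray(p,uv); return o+d*(z-o[2])/d[2]
E
python3 - <<'E'
from h import *
s=observe()
for k in s: print(k,np.array(s[k]))
for n in ["side","top"]:
    p=shot(n,n+"0.png"); print(n,np.array(p["intrinsics"]),np.array(p["extrinsics"]))
    for t in ["pot_top","pot_middle","pot_bottom","holder","clamp","jaw","tin","hardener"]:
        print(t,[(b["bbox"],round(b["confidence"],2)) for b in boxes_of(p,t)])
print(observe()["time"])
E
```

```text
pics
time 0.0
q [ 1.108   0.3427  1.525   0.      1.2754 -0.146 ]
joint_vel [-0.0002  0.001  -0.0011  0.0001  0.0014 -0.0018]
joint_torque [  0.0001 -43.3662 -24.6012  -0.0003   0.0078  -0.    ]
position [163.3503 498.5302 230.635 ]
orientation [[ 0.3116  0.9502 -0.0007]
 [ 0.9502 -0.3116 -0.0013]
 [-0.0015 -0.0003 -1.    ]]
force [-0.107  -0.5511 -0.1867]
wrist_torque [ 0.0032 -0.0573  0.0116]
grip_width 85.28993295653527
side [[460.4564   0.     254.3997]
 [  0.     460.4564 197.7616]
 [  0.       0.       1.    ]] [[   0.9075   -0.2183    0.3589  111.1647]
 [  -0.4195   -0.5152    0.7474 -909.4536]
 [   0.0217   -0.8288   -0.5591  816.2907]
 [   0.        0.        0.        1.    ]]
pot_top []
pot_middle [([193.2, 151.9, 21.0, 18.9], 0.79)]
pot_bottom [([195.9, 168.5, 18.8, 22.8], 0.93)]
holder [([171.3, 181.5, 65.3, 32.8], 0.72)]
clamp [([229.3, 251.4, 101.8, 54.3], 0.74)]
jaw [([262.5, 258.1, 39.6, 27.4], 0.67)]
tin [([301.1, 179.9, 35.3, 48.9], 0.91)]
hardener [([286.4, 153.8, 18.8, 44.8], 0.61)]
top [[346.736    0.     249.6574]
 [  0.     346.736  192.8363]
 [  0.       0.       1.    ]] [[  -0.0006   -0.9923    0.1236  420.9377]
 [  -1.        0.       -0.0046   -0.3277]
 [   0.0046   -0.1236   -0.9923 1019.3092]
 [   0.        0.        0.        1.    ]]
pot_top []
pot_middle []
pot_bottom [([298.2, 178.0, 25.9, 32.6], 0.63), ([124.8, 188.8, 31.6, 30.6], 0.36)]
holder [([138.1, 178.8, 51.5, 63.0], 0.81), ([122.7, 189.1, 34.1, 29.0], 0.54), ([283.8, 156.9, 51.5, 85.8], 0.38)]
clamp [([286.0, 157.2, 49.7, 84.1], 0.64), ([138.5, 181.0, 52.7, 59.4], 0.38)]
jaw [([299.8, 178.1, 23.0, 33.1], 0.66)]
tin [([231.6, 96.4, 31.8, 41.2], 0.68)]
hardener [([189.1, 98.0, 22.5, 33.7], 0.62)]
0.9
```

Run:
```python
import cv2
a=cv2.imread('pics/side0.png');b=cv2.imread('pics/top0.png')
cv2.imwrite('pics/a.png',cv2.resize(a[120:320,150:400],None,fx=3,fy=3,interpolation=2))
cv2.imwrite('pics/b.png',cv2.resize(b[60:270,90:350],None,fx=2.8,fy=2.8,interpolation=2))
```

```text
(no output)
```

View pics/a.png

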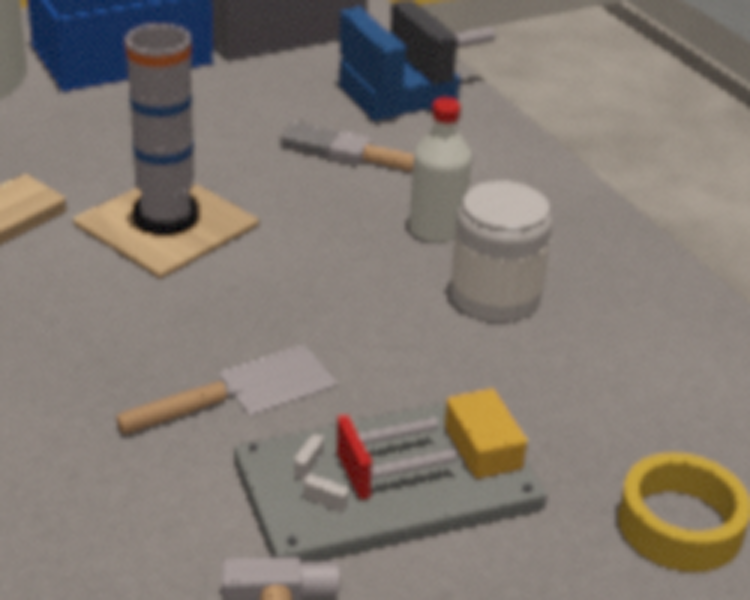

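View pics/b.png

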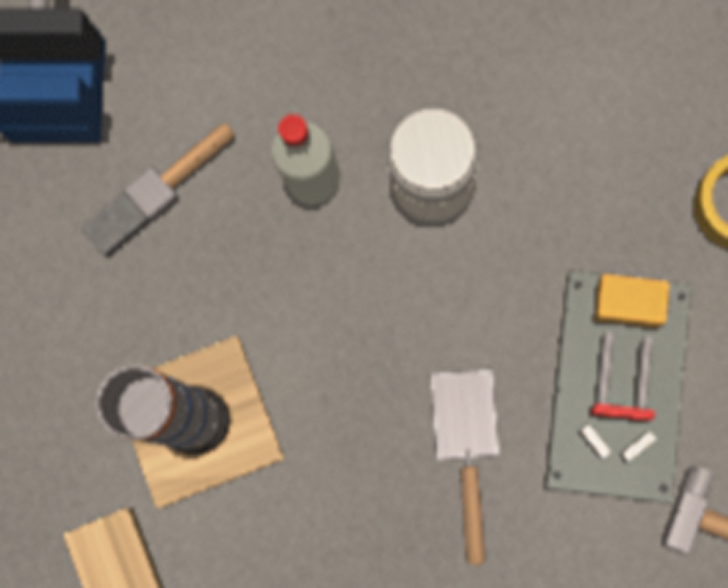

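View pics/top0.png

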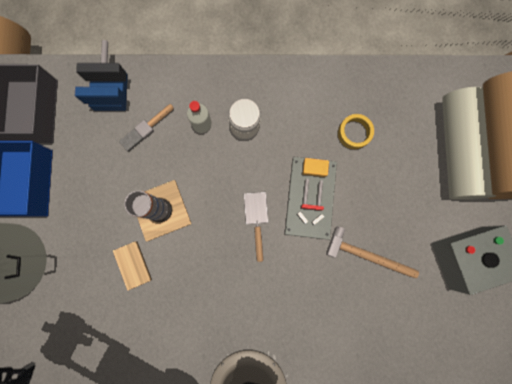

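```bash
cat > fit.py <<'E'
from h import *
import pickle
from scipy.optimize import least_squares
E
python3 - <<'E'
from h import *
from scipy.optimize import least_squares
import pickle
T=snapshot("top");S=snapshot("side"); pickle.dump((T,S),open('ts.pkl','wb'))
ct=lambda q:np.array(q)/2.8+[90,60]
cs=lambda q:np.array(q)/3+[150,120]
# clamp corners local xy (z20): 
L=[(125,65),(125,-65),(-105,-65),(-105,65)]
tp=[(570,271),(692,289),(672,499),(546,490)]
def w(a,l,z): 
    c,s=np.cos(a[2]),np.sin(a[2]); return [a[0]+c*l[0]-s*l[1],a[1]+s*l[0]+c*l[1],z]
sp=[None,(545,492),(272,549),(236,452)]
def r(a):
    o=[]
    for l,q,k in zip(L,tp,sp):
        o+=list(proj(T,w(a,l,20))[0]-ct(q))
        if k: o+=list(proj(S,w(a,l,20))[0]-cs(k))
    return np.array(o)
f=least_squares(r,[450,-180,0]);print(f.x,r(f.x))
f=least_squares(lambda a:np.r_[proj(T,[a[0],a[1],220])[0]-ct((136.5,404)),proj(S,[a[0],a[1],220])[0]-cs((159,40))],[400,300]);print(f.x,f.fun)
print(atz(T,ct((136.5,404)),220),atz(S,cs((159,40)),220))
E
```

```text
[ 521.7724 -182.4919   -0.1214] [-0.4161 -0.4422 -0.0464 -1.607   0.6526  0.842  -0.0993  1.743   0.8084
  2.339  -0.2857 -0.5636 -1.8832 -2.5812]
[495.1179 251.6653] [ 0.2542 -0.5359 -0.7515 -0.1679]
[493.8753 252.2036 220.    ] [496.7634 249.8026 220.    ]
```

```bash
cat > ov.py <<'E'
from h import *
import pickle
def circ(c,r,z,n=48):
    t=np.linspace(0,2*np.pi,n+1); return np.c_[c[0]+r*np.cos(t),c[1]+r*np.sin(t),np.full(n+1,z)]
def draw(p,lines,x0,y0,w,h,f,name):
    im=cv2.resize(p["pixels"][y0:y0+h,x0:x0+w],None,fx=f,fy=f,interpolation=2)
    for l,c in lines:
        q=((proj(p,l)-[x0,y0]+.5)*f-.5)
        cv2.polylines(im,[np.round(q*8).astype(np.int32)],False,c,1,cv2.LINE_AA,3)
    cv2.imwrite(name,im)
def W(a,P):
    P=np.array(P,float);c,s=np.cos(a[2]),np.sin(a[2]); return np.c_[a[0]+c*P[:,0]-s*P[:,1],a[1]+s*P[:,0]+c*P[:,1],P[:,2]]
def rect(a,x0,x1,y0,y1,z): return W(a,[(x0,y0,z),(x1,y0,z),(x1,y1,z),(x0,y1,z),(x0,y0,z)])
def clampl(a,jaw=0):
    G=(0,255,0)
    return [(rect(a,-105,125,-65,65,20),G),(rect(a,-105,125,-65,65,0),(0,120,0)),(rect(a,72,118,-35,35,54),(255,0,255))]
E
python3 - <<'E'
from ov import *
T,S=pickle.load(open('ts.pkl','rb'))
a=[521.8,-182.5,-.1214]
draw(T,clampl(a),270,140,100,120,5,'pics/c1.png')
draw(S,clampl(a),220,235,130,90,5,'pics/c2.png')
c=[495.1,251.7]
st=[(circ(c,31,220),(0,255,0)),(circ(c,28,220),(0,255,255)),(circ(c,31,65),(255,0,255)),(circ(c,36,26),(0,0,255))]
A=[(l,k) for l,k in st]
draw(T,A,110,170,90,80,4,'pics/p1.png'); draw(S,A,160,115,90,110,5,'pics/p2.png')
E
cd pics; python3 -c "
import cv2,numpy as np
def j(a,b):
  a=cv2.imread(a);b=cv2.imread(b);h=max(a.shape[0],b.shape[0])
  o=[np.pad(i,((0,h-i.shape[0]),(0,0),(0,0))) for i in(a,b)];return np.hstack(o)
x=j('c1.png','c2.png');cv2.imwrite('c.png',cv2.resize(x,None,fx=.69,fy=.69)if x.shape[1]>800 else x)
cv2.imwrite('p.png',j('p1.png','p2.png'))"
```

```text
(no output)
```

View pics/c.png

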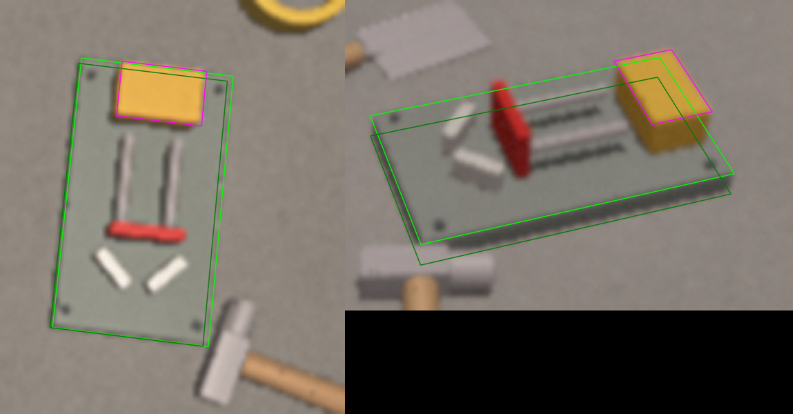

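View pics/p.png

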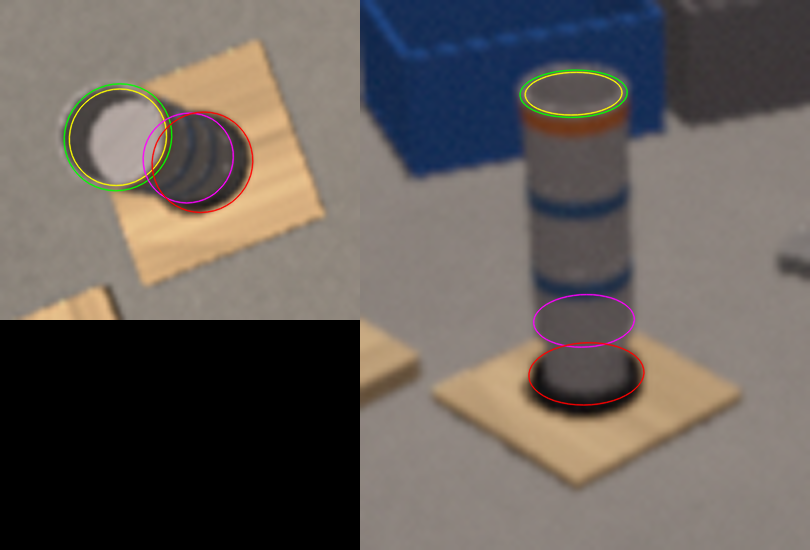

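```bash
cat > cen.py <<'E'
from ov import *
from scipy.optimize import least_squares
def mask(p,kind,box):
    x0,y0,w,h=box; im=p["pixels"][y0:y0+h,x0:x0+w]
    H,Sa,V=[c.astype(int) for c in cv2.split(cv2.cvtColor(im,cv2.COLOR_BGR2HSV))]
    if kind=='red': m=((H<8)|(H>172))&(Sa>110)
    if kind=='yel': m=(H>14)&(H<28)&(Sa>140)
    if kind=='ora': m=((H>4)&(H<16))&(Sa>110)
    m=m.astype(np.uint8); n,l,s,c=cv2.connectedComponentsWithStats(m)
    k=1+np.argmax(s[1:,4]); return c[k]+[x0,y0],s[k]+[x0,y0,0,0,0]
def hull(p,P):
    h=cv2.convexHull(proj(p,P).astype(np.float32)); M=cv2.moments(h); return np.array([M['m10']/M['m00'],M['m01']/M['m00']]),cv2.boundingRect(h),M['m00']
def box3(a,x0,x1,y0,y1,z0,z1): return np.r_[rect(a,x0,x1,y0,y1,z0),rect(a,x0,x1,y0,y1,z1)]
E
python3 - <<'E'
from cen import *
T,S=pickle.load(open('ts.pkl','rb'))
bt=(280,145,60,100);bs=(225,240,115,75)
m={}
for n,p,b in(('T',T,bt),('S',S,bs)):
    for k in('red','yel'): m[n,k]=mask(p,k,b); print(n,k,m[n,k])
xs=[]
def pred(a,n,k):
    p={'T':T,'S':S}[n]
    # a=seat-based clamp origin unknown: a[3]=seat x along clamp x
    if k=='red': return hull(p,box3(a,a[3]+4,a[3]+14,-30,30,21,61))
    return hull(p,box3(a,72,118,-35,35,20,54))
def r(a,views='TS'):
    return np.concatenate([pred(a,n,k)[0]-m[n,k][0] for n in views for k in('red','yel')])
for v in('T','S','TS'):
    # fix 3 dof with nuisance seat x
    f=least_squares(r,[520,-182,-.12,0],args=(v,)); print(v,f.x,f.fun, 'seat',W(f.x,[(f.x[3],0,20)]))
for n in'TS':
    for k in('red','yel'):print(n,k,pred(f.x,n,k)[1:])
E
```

```text
T red (array([311.7959, 206.6837]), array([301, 204,  23,   6,  98]))
T yel (array([315.4207, 166.9698]), array([303, 158,  26,  19, 397]))
S red (array([267.8232, 272.0556]), array([263, 258,  11,  28, 198]))
S yel (array([311.1899, 264.0317]), array([299, 250,  26,  29, 537]))
T [ 520.   -182.     -0.12    0.  ] [ 0.7984 -9.0374 -0.1605  1.3244] seat [[ 520. -182.   20.]]
S [ 511.3917 -182.       -0.12      0.    ] [ 7.1047 -0.7463 -3.8665  1.7543] seat [[ 511.3917 -182.       20.    ]]
TS [ 511.3917 -182.       -0.12      0.    ] [ 0.8719 -6.0196 -0.0877  4.2659  7.1047 -0.7463 -3.8665  1.7543] seat [[ 511.3917 -182.       20.    ]]
T red ((300, 196, 25, 9), 119.2891691417899)
T yel ((301, 160, 29, 22), 473.7275505363941)
S red ((268, 256, 14, 30), 230.52100683562458)
S yel ((292, 249, 31, 33), 655.4377600920852)
```

```bash
cat > fitc.py <<'E'
from cen import *
T,S=pickle.load(open('ts.pkl','rb'))
bt=(280,145,60,100);bs=(225,240,115,75)
m={(n,k):mask(p,k,b) for n,p,b in(('T',T,bt),('S',S,bs)) for k in('red','yel')}
def pred(a,n,k):
    p={'T':T,'S':S}[n]
    if k=='red': return hull(p,box3(a,a[3]+4,a[3]+14,-30,30,21,61))
    return hull(p,box3(a,72,118,-35,35,20,54))
def r(a,views='TS'):
    return np.concatenate([pred(a,n,k)[0]-m[n,k][0] for n in views for k in('red','yel')])
for v in('T','S','TS'):
    f=least_squares(r,[520,-182,-.12,-20],args=(v,),diff_step=1e-3,x_scale=[1,1,.01,1]); a=f.x;print(v,f.x,f.fun, 'seat',W(f.x,[(f.x[3],0,20)]))
L=clampl(a)+[(rect(a,a[3]+4,a[3]+14,-30,30,61),(255,255,0)),(circ(W(a,[(a[3],0,20)])[0],26,20),(255,0,0))]
draw(T,L,275,145,75,105,5.7,'pics/d1.png');draw(S,L,220,240,130,75,6,'pics/d2.png')
E
python3 fitc.py
```

```text
T [ 523.8692 -182.6601   -0.1189  -29.804 ] [ 0. -0.  0. -0.] seat [[ 494.2757 -179.1241   20.    ]]
S [ 523.5136 -180.8415   -0.114   -29.3906] [ 0.  0. -0.  0.] seat [[ 494.3138 -177.498    20.    ]]
TS [ 523.4515 -181.8498   -0.1164  -29.4915] [-0.2537  0.0397 -0.3613  0.1321  0.114   0.2667  0.2215  0.3166] seat [[ 494.1595 -178.4257   20.    ]]
```

View pics/d1.png

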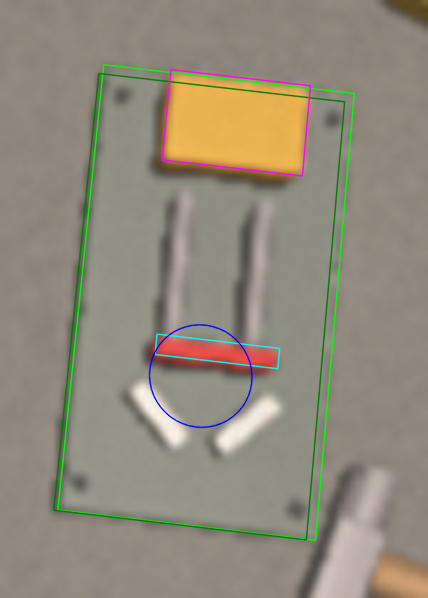

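View pics/d2.png

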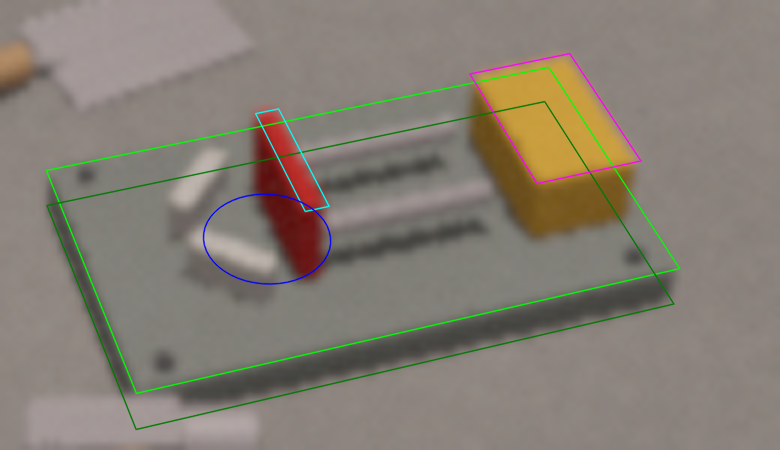

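```bash
python3 -m crank '-0.006 0.018 -0.008 0 0 4 0.0854; -0.017 0.050 -0.02 0 0 11 0.0854; -0.028 0.085 -0.028 0 0 18 0.0854; -0.040 0.120 -0.028 0 0 25 0.0854; -0.052 0.155 -0.028 0 0 32 0.0854; -0.064 0.190 -0.028 0 0 39 0.0854; -0.076 0.226 -0.028 0 0 46 0.0854; -0.0875 0.2616 -0.028 0 0 52.4 0.0854'
```

```text
time: 1.67
position: [386.1, 332.9, 259.5]
orientation: [[0.945, 0.327, 0.0], [0.327, -0.945, 0.0], [0.001, -0.0, -1.0]]
force: [0.4, 0.4, 0.3]
grip_width: 85.2
```

```bash
python3 -m crank '0.019 0.0285 0 0 0 6.5 0.0854; 0.038 0.057 0 0 0 13 0.0854; 0.055 0.082 0 0 0 19 0.0854; 0.069 0.103 0 0 0 24 0.0854; 0.0769 0.1145 0 0 0 26.2 0.0854; 0.0769 0.1145 0 0 0 26.2 0.0854; 0.0769 0.1145 0 0 0 26.2 0.0854; 0.0769 0.1145 0 0 0 26.2 0.0854'
python3 - <<'E'
from cen import *
s=observe();print(np.array(s['position']),np.array(s['orientation']))
T=shot('top','t1.png');S=shot('side','s1.png')
cv2.imwrite('pics/t1c.png',cv2.resize(T["pixels"][150:250,90:220],None,fx=3,fy=3,interpolation=2))
c=[495.5,252]
st=[(circ(c,31,220),(0,255,0)),(circ(s['position'][:2],3,s['position'][2]),(0,0,255))]
draw(T,st,90,150,130,100,3,'pics/t1c.png');draw(S,st,150,80,130,130,3,'pics/s1c.png')
a=cv2.imread('pics/t1c.png');b=cv2.imread('pics/s1c.png');cv2.imwrite('pics/m1.png',np.hstack([np.pad(a,((0,90),(0,0),(0,0))),b]))
E
```

```text
time: 2.33
position: [494.6, 252.7, 259.3]
orientation: [[0.993, -0.115, -0.001], [-0.115, -0.993, 0.0], [-0.001, -0.0, -1.0]]
force: [-0.2, 0.0, -0.6]
grip_width: 85.4
[494.5717 252.6897 259.2988] [[ 0.9933 -0.1152 -0.0006]
 [-0.1152 -0.9933  0.0004]
 [-0.0007 -0.0003 -1.    ]]
```

View pics/m1.png

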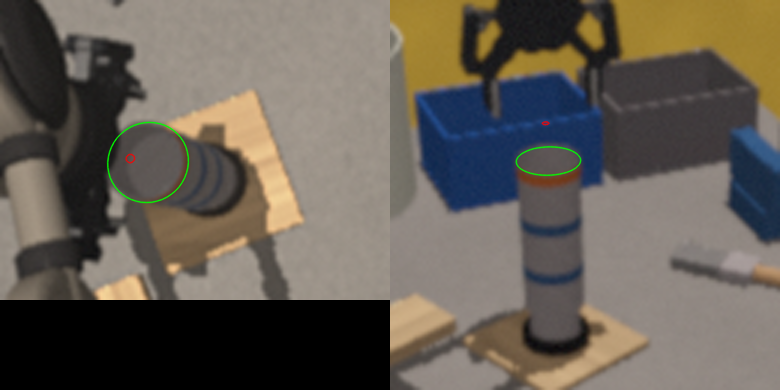

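```bash
python3 -m crank '0 0 0.012 0 0 0 0.0854; 0 0 0.028 0 0 0 0.0854; 0 0 0.044 0 0 0 0.0854; 0 0 0.060 0 0 0 0.0854; 0 0 0.073 0 0 0 0.080; 0 0 0.080 0 0 0 0.075; 0 0 0.084 0 0 0 0.070; 0 0 0.084 0 0 0 0.068'
python3 - <<'E'
from cen import *
s=observe();print(np.array(s['position']),np.array(s['force']),s['grip_width'])
T=shot('top','t2.png');S=shot('side','s2.png')
c=[495.5,252]
st=[(circ(c,31,220),(0,255,0))]
draw(T,st,90,150,130,100,3,'pics/t1c.png');draw(S,[],165,90,80,80,6,'pics/s2c.png')
E
```

```text
time: 3.1
position: [494.9, 252.3, 175.0]
orientation: [[0.993, -0.116, -0.001], [-0.116, -0.993, -0.0], [-0.001, 0.0, -1.0]]
force: [0.8, -0.0, 0.3]
grip_width: 67.9
[494.9347 252.3124 174.9911] [ 0.8077 -0.0466  0.2603] 67.92364744190651
```

View pics/s2c.png

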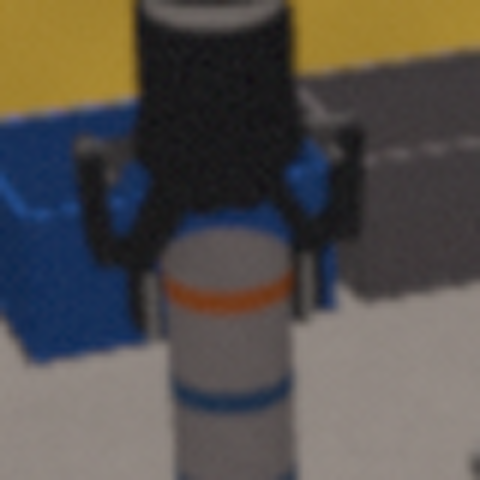

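```bash
python3 -m crank '0 0 0 0 0 0 0.067; 0 0 0 0 0 0 0.066; 0 0 0 0 0 0 0.065; 0 0 0 0 0 0 0.0645; 0 0 0 0 0 0 0.064; 0 0 0 0 0 0 0.0635; 0 0 0 0 0 0 0.063; 0 0 0 0 0 0 0.063'
python3 - <<'E'
from cen import *
s=observe();print(np.array(s['force']),np.array(s['wrist_torque']),s['grip_width'])
E
```

```text
time: 3.87
position: [495.6, 251.9, 175.4]
orientation: [[0.993, -0.118, 0.0], [-0.118, -0.993, 0.0], [0.0, -0.0, -1.0]]
force: [0.6, -0.1, 0.2]
grip_width: 63.1
[ 0.5914 -0.1304  0.1574] [ 0.0028 -0.0423 -0.0432] 63.06049849291208
```

```bash
python3 -m crank '0 0 0 0 0 0 0.0625; 0 0 0 0 0 0 0.062; 0 0 0 0 0 0 0.061; 0 0 0 0 0 0 0.058; 0 0 0 0 0 0 0.055; 0 0 0 0 0 0 0.05; 0 0 0 0 0 0 0.05; 0 0 0 0 0 0 0.05'
python3 - <<'E'
from cen import *
s=observe();print(np.array(s['force']),np.array(s['wrist_torque']),s['grip_width'])
S=shot('side','s3.png')
draw(S,[],165,90,80,120,5,'pics/s3c.png')
E
```

```text
time: 4.53
position: [496.0, 252.0, 175.8]
orientation: [[0.993, -0.118, 0.001], [-0.118, -0.993, 0.0], [0.001, -0.001, -1.0]]
force: [2.4, -0.8, 5.2]
grip_width: 59.7
[ 2.3854 -0.7818  5.1635] [-0.075  -0.3669 -0.0388] 59.702880339116405
```

View pics/s3c.png

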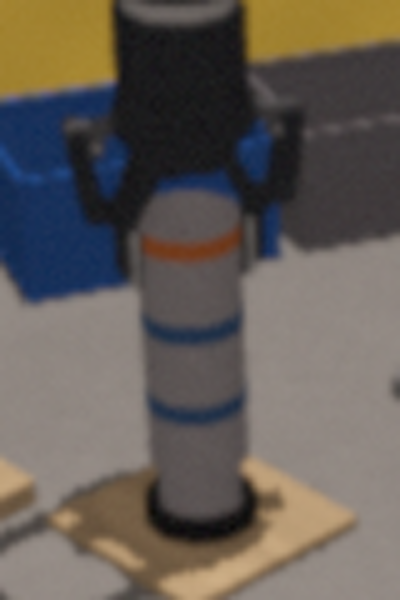

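```bash
python3 -m crank '0.0003 0 0 0 0 0 0.05; 0.0006 0 0 0 0 0 0.05; 0.001 0 0 0 0 0 0.05; 0.001 0 -0.0003 0 0 0 0.05; 0.001 0 -0.0006 0 0 0 0.05; 0.001 0 -0.001 0 0 0 0.05; 0.001 0 -0.001 0 0 0 0.05; 0.001 0 -0.001 0 0 0 0.05'
python3 - <<'E'
from cen import *
s=observe();print(np.array(s['force']),np.array(s['wrist_torque']),s['grip_width'])
E
```

```text
time: 5.25
position: [496.3, 251.8, 175.8]
orientation: [[0.993, -0.118, -0.001], [-0.118, -0.993, -0.0], [-0.001, 0.0, -1.0]]
force: [1.6, 0.3, -1.2]
grip_width: 59.7
[ 1.6129  0.3341 -1.1861] [ 0.0423 -0.3022 -0.0164] 59.703769173479714
```

```bash
python3 -m crank '0.0005 0 -0.001 0 0 0 0.05; 0.001 0 -0.002 0 0 0 0.05; 0.001 0 -0.003 0 0 0 0.05; 0.001 0 -0.004 0 0 0 0.05; 0.001 0 -0.005 0 0 0 0.05; 0.001 0 -0.007 0 0 0 0.05; 0.001 0 -0.009 0 0 0 0.05; 0.001 0 -0.012 0 0 0 0.05'
python3 - <<'E'
from cen import *
s=observe();print(np.array(s['position']),np.array(s['force']),np.array(s['wrist_torque']),s['grip_width'])
S=shot('side','s4.png')
draw(S,[],165,90,80,120,5,'pics/s4c.png')
E
```

```text
time: 5.92
position: [497.2, 251.6, 188.3]
orientation: [[0.993, -0.118, -0.001], [-0.118, -0.993, -0.0], [-0.001, 0.0, -1.0]]
force: [-0.2, 0.6, -6.1]
grip_width: 59.9
[497.2148 251.6233 188.3282] [-0.1702  0.6351 -6.1059] [ 0.0106  0.0881 -0.0206] 59.86405456096486
```

View pics/s4c.png

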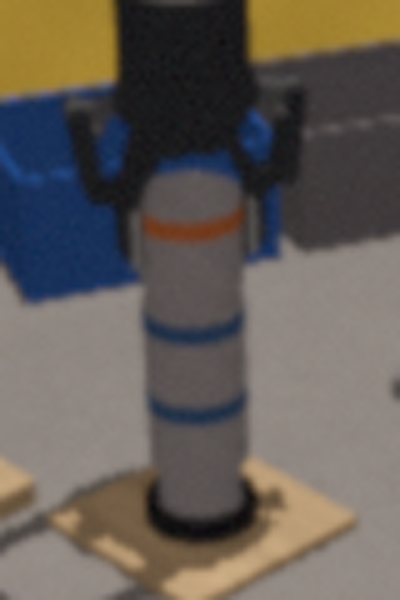

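The orange band rose (y 250→230 in the crop) while both blue bands stayed at 330 and 412, so the pot is separating cleanly.

```bash
python3 -m crank '0 0 -0.004 0 0 0 0.05; 0 0 -0.009 0 0 0 0.05; 0 0 -0.014 0 0 0 0.05; 0 0 -0.019 0 0 0 0.05; 0 0 -0.024 0 0 0 0.05; 0 0 -0.030 0 0 0 0.05; 0 0 -0.037 0 0 0 0.05; 0 0 -0.046 0 0 0 0.05'
python3 - <<'E'
from cen import *
s=observe();print(np.array(s['position']),np.array(s['force']),np.array(s['wrist_torque']),s['grip_width'])
S=shot('side','s5.png')
draw(S,[],165,60,80,150,4,'pics/s5c.png')
E
```

```text
time: 6.63
position: [497.7, 251.7, 235.3]
orientation: [[0.993, -0.118, 0.001], [-0.118, -0.993, 0.0], [0.001, -0.0, -1.0]]
force: [1.0, -0.0, -3.1]
grip_width: 59.9
[497.7281 251.6851 235.3344] [ 0.9766 -0.0311 -3.1298] [ 0.0001 -0.0303  0.022 ] 59.86704092719058
```

View pics/s5c.png

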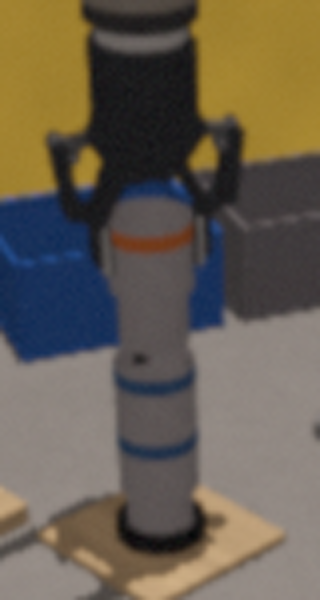

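```bash
python3 -m crank '0 0.002 -0.012 0 0 0 0.05; 0 0.012 -0.022 0 0 0 0.05; 0.001 0.030 -0.025 0 0 0 0.05; 0.003 0.056 -0.025 0 0 0 0.05; 0.004 0.088 -0.025 0 0 0 0.05; 0.005 0.122 -0.025 0 0 0 0.05; 0.006 0.156 -0.025 0 0 0 0.05; 0.008 0.190 -0.025 0 0 0 0.05'; python3 -m crank '0.001 0.034 0 0 0 0 0.05; 0.003 0.068 0 0 0 0 0.05; 0.004 0.102 0 0 0 0 0.05; 0.005 0.136 0 0 0 0 0.05; 0.006 0.168 0 0 0 0 0.05; 0.007 0.196 0 0 0 0 0.05; 0.008 0.216 0 0 0 0 0.05; 0.009 0.230 0 0 0 0 0.05'
```

```text
time: 7.35
position: [482.6, 60.1, 260.2]
orientation: [[0.993, -0.117, 0.002], [-0.117, -0.993, -0.0], [0.002, 0.0, -1.0]]
force: [0.6, -0.6, -2.6]
grip_width: 59.6
time: 8.02
position: [464.4, -170.2, 260.1]
orientation: [[0.993, -0.12, 0.001], [-0.12, -0.993, -0.001], [0.001, 0.001, -1.0]]
force: [0.8, -0.9, -2.4]
grip_width: 59.6
```

```bash
python3 -m crank '0 0.003 0.010 0 0 0 0.05; 0 0.0047 0.028 0 0 0 0.05; 0 0.0047 0.048 0 0 0 0.05; 0 0.0047 0.068 0 0 0 0.05; 0 0.0047 0.088 0 0 0 0.05; 0 0.0047 0.100 0 0 0 0.05; 0 0.0047 0.107 0 0 0 0.05; 0 0.0047 0.110 0 0 0 0.05'
python3 - <<'E'
from cen import *
s=observe();print(np.array(s['position']),np.array(s['orientation']),np.array(s['force']),np.array(s['wrist_torque']),s['grip_width'])
S=shot('side','s6.png');T=shot('top','t6.png')
p=np.array(s['position'])
P=[(circ(p,26,p[2]-55.8),(0,255,0)),(circ(p,26,p[2]-10.8),(0,255,0)),(circ(p,31,p[2]+44.2),(0,255,255))]
draw(S,P,215,190,130,120,5,'pics/s6c.png')
draw(T,P,260,140,120,110,5,'pics/t6c.png')
E
```

```text
time: 8.68
position: [463.9, -171.6, 148.4]
orientation: [[0.993, -0.117, -0.001], [-0.117, -0.993, 0.001], [-0.001, -0.001, -1.0]]
force: [-0.1, -0.4, -2.6]
grip_width: 59.8
[ 463.8883 -171.6022  148.3988] [[ 0.9931 -0.1172 -0.0013]
 [-0.1172 -0.9931  0.0009]
 [-0.0014 -0.0007 -1.    ]] [-0.1283 -0.3591 -2.5939] [-0.0378  0.0167 -0.0187] 59.81023763877877
```

View pics/s6c.png

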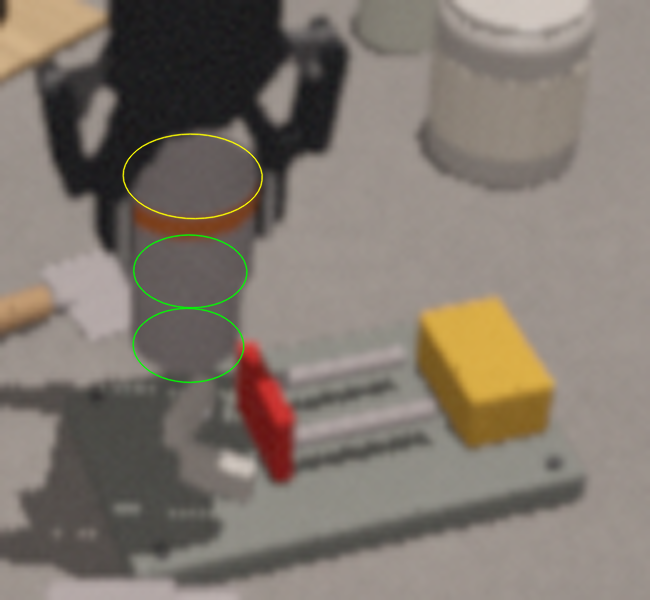

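View pics/t6c.png

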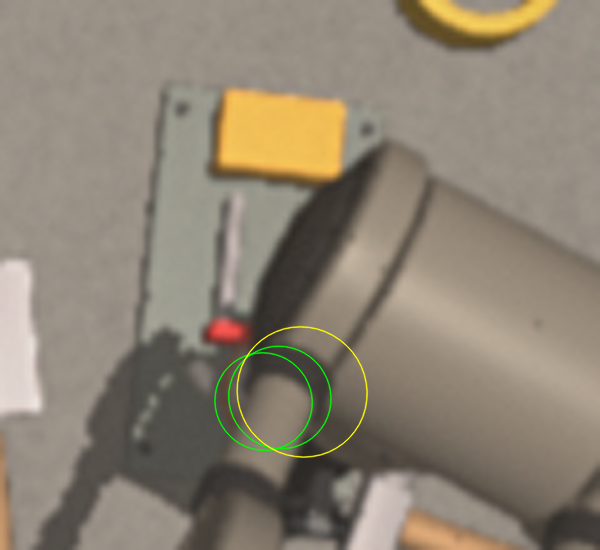

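```bash
python3 -m crank '0 0.002 0.008 0 0 0 0.05; 0 0.0035 0.018 0 0 0 0.05; 0 0.0035 0.028 0 0 0 0.05; 0 0.0035 0.036 0 0 0 0.05; 0 0.0035 0.042 0 0 0 0.05; 0 0.0035 0.046 0 0 0 0.05; 0 0.0035 0.047 0 0 0 0.05; 0 0.0035 0.047 0 0 0 0.05'
python3 - <<'E'
from cen import *
s=observe();print(np.array(s['position']),np.array(s['force']),np.array(s['wrist_torque']),s['grip_width'])
S=shot('side','s7.png')
p=np.array(s['position'])
P=[(circ(p,26,p[2]-55.8),(0,255,0))]
draw(S,P,215,210,130,100,6,'pics/s7c.png')
E
```

```text
time: 9.45
position: [464.0, -175.6, 102.1]
orientation: [[0.993, -0.118, -0.0], [-0.118, -0.993, 0.0], [-0.0, -0.0, -1.0]]
force: [-0.3, 0.6, -2.9]
grip_width: 59.9
[ 464.0214 -175.5675  102.0848] [-0.2545  0.6018 -2.8898] [-0.0137  0.0398  0.042 ] 59.93598598893905
```

View pics/s7c.png

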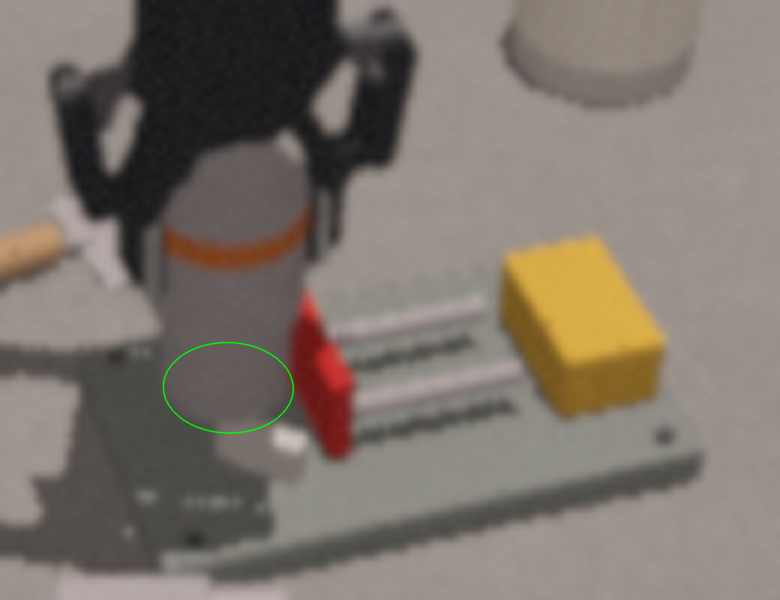

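```bash
python3 -m crank '0.002 0 0.001 0 0 0 0.05; 0.004 0 0.002 0 0 0 0.05; 0.006 0 0.002 0 0 0 0.05; 0.008 0 0.002 0 0 0 0.05; 0.010 0 0.002 0 0 0 0.05; 0.012 0 0.002 0 0 0 0.05; 0.014 0 0.002 0 0 0 0.05; 0.016 0 0.002 0 0 0 0.05'
python3 - <<'E'
from cen import *
s=observe();print(np.array(s['position']),np.array(s['force']),np.array(s['wrist_torque']),s['grip_width'])
E
```

```text
time: 10.17
position: [479.8, -177.4, 100.2]
orientation: [[0.993, -0.118, -0.001], [-0.118, -0.993, 0.0], [-0.001, -0.0, -1.0]]
force: [-2.5, 0.3, -1.4]
grip_width: 59.5
[ 479.7775 -177.3925  100.2176] [-2.5228  0.3324 -1.4284] [0.0628 0.5316 0.0219] 59.51706359772666
```

Contact is as expected (about 2.5 N). I'll push on.

```bash
python3 -m crank '0.003 0 0 0 0 0 0.05; 0.006 0 0 0 0 0 0.05; 0.009 0 0 0 0 0 0.05; 0.012 0 0 0 0 0 0.05; 0.015 0 0 0 0 0 0.05; 0.017 0 0 0 0 0 0.05; 0.018 0 0 0 0 0 0.05; 0.018 0 0 0 0 0 0.05'
python3 - <<'E'
from cen import *
s=observe();print(np.array(s['position']),np.array(s['force']),np.array(s['wrist_torque']),s['grip_width'])
S=shot('side','s8.png')
p=np.array(s['position'])
P=[(circ(p,26,p[2]-55.8),(0,255,0)),(circ([494.2,-178.4],26,20),(255,0,0))]
draw(S,P,215,210,130,100,6,'pics/s8c.png')
E
```

```text
time: 10.83
position: [497.8, -179.5, 100.2]
orientation: [[0.993, -0.117, -0.0], [-0.117, -0.993, 0.0], [-0.001, -0.0, -1.0]]
force: [-5.3, 0.5, -0.3]
grip_width: 59.7
[ 497.7527 -179.4964  100.1533] [-5.2884  0.4697 -0.2664] [-0.0114  1.0366  0.0614] 59.72758314174737
```

View pics/s8c.png

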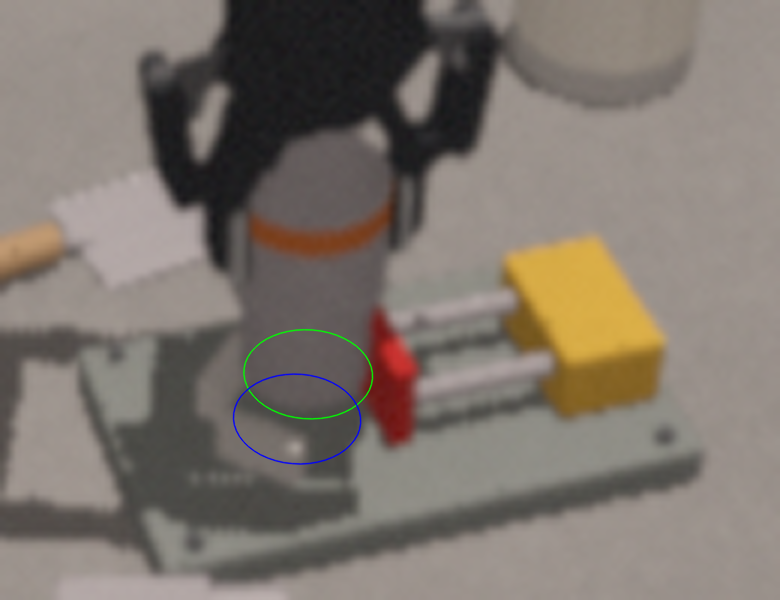

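```bash
python3 -m crank '0.001 0 0.002 0 0 0 0.05; 0.001 0 0.005 0 0 0 0.05; 0.001 0 0.008 0 0 0 0.05; 0.001 0 0.011 0 0 0 0.05; 0.001 0 0.014 0 0 0 0.05; 0.001 0 0.017 0 0 0 0.05; 0.001 0 0.019 0 0 0 0.05; 0.001 0 0.0205 0 0 0 0.05'
python3 - <<'E'
from cen import *
s=observe();print(np.array(s['position']),np.array(s['force']),np.array(s['wrist_torque']),s['grip_width'])
S=shot('side','s9.png')
draw(S,[],215,210,130,100,6,'pics/s9c.png')
E
```

```text
time: 11.55
position: [498.4, -179.4, 79.3]
orientation: [[0.993, -0.118, -0.001], [-0.118, -0.993, 0.001], [-0.001, -0.001, -1.0]]
force: [-6.1, 1.7, 0.5]
grip_width: 59.9
[ 498.3875 -179.4397   79.3383] [-6.0667  1.6975  0.5092] [0.1579 1.0588 0.0688] 59.93841179955954
```

View pics/s9c.png

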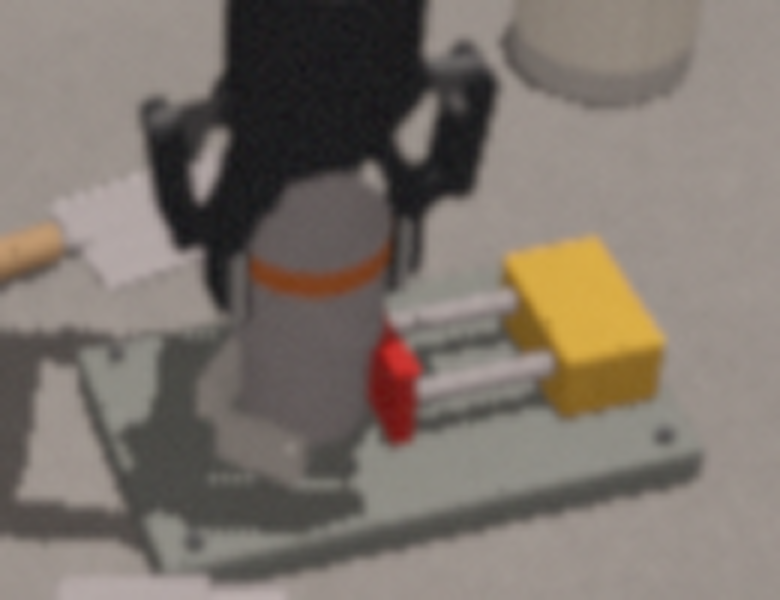

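```bash
python3 -m crank '0 -0.0005 0.0005 0 0 0 0.05; 0 -0.001 0.001 0 0 0 0.05; 0 -0.001 0.0015 0 0 0 0.05; 0 -0.001 0.002 0 0 0 0.05; 0 -0.001 0.0025 0 0 0 0.05; 0 -0.001 0.003 0 0 0 0.05; 0 -0.001 0.003 0 0 0 0.05; 0 -0.001 0.003 0 0 0 0.05'
python3 - <<'E'
from cen import *
s=observe();print(np.array(s['position']),np.array(s['force']),np.array(s['wrist_torque']),s['grip_width'])
E
```

```text
time: 12.27
position: [498.5, -178.6, 76.5]
orientation: [[0.993, -0.118, -0.001], [-0.118, -0.993, 0.0], [-0.001, -0.0, -1.0]]
force: [-4.0, -0.1, -1.3]
grip_width: 59.5
[ 498.5497 -178.5577   76.5201] [-3.9992 -0.0954 -1.2914] [0.0536 1.0657 0.0264] 59.45424690984907
```

```bash
python3 -m crank '0 0 0.0003 0 0 0 0.05; 0 0 0.0006 0 0 0 0.05; 0 0 0.0009 0 0 0 0.05; 0 0 0.0012 0 0 0 0.05; 0 0 0.0015 0 0 0 0.05; 0 0 0.0015 0 0 0 0.05; 0 0 0.0015 0 0 0 0.05; 0 0 0.0015 0 0 0 0.05'
python3 - <<'E'
from cen import *
s=observe();print(np.array(s['position']),np.array(s['force']),np.array(s['wrist_torque']),s['grip_width'])
E
```

```text
time: 12.93
position: [498.6, -178.6, 75.8]
orientation: [[0.993, -0.117, -0.0], [-0.117, -0.993, 0.0], [-0.0, -0.0, -1.0]]
force: [-6.4, 0.2, 4.8]
grip_width: 59.7
[ 498.6075 -178.574    75.7977] [-6.4106  0.2441  4.8339] [0.2751 1.4874 0.0541] 59.73483120285149
```

```bash
python3 -m crank '-0.0005 0 -0.0003 0 0 0 0.05; -0.001 0 -0.0003 0 0 0 0.05; -0.0016 0 -0.0003 0 0 0 0.05; -0.0022 0 -0.0003 0 0 0 0.05; -0.0028 0 -0.0003 0 0 0 0.05; -0.0034 0 -0.0003 0 0 0 0.05; -0.004 0 -0.0003 0 0 0 0.05; -0.004 0 -0.0003 0 0 0 0.05'
python3 - <<'E'
from cen import *
s=observe();print(np.array(s['position']),np.array(s['force']),np.array(s['wrist_torque']),s['grip_width'])
S=shot('side','s10.png')
draw(S,[(circ([494.2,-178.4],31,120),(255,0,0))],215,210,130,100,6,'pics/s10c.png')
E
```

```text
time: 13.6
position: [496.6, -179.3, 76.0]
orientation: [[0.993, -0.118, 0.004], [-0.118, -0.993, -0.002], [0.004, 0.002, -1.0]]
force: [4.9, -1.9, -3.4]
grip_width: 59.9
[ 496.6034 -179.2546   76.0282] [ 4.9096 -1.851  -3.352 ] [-0.5467 -1.0809 -0.0734] 59.8950394694643
```

View pics/s10c.png

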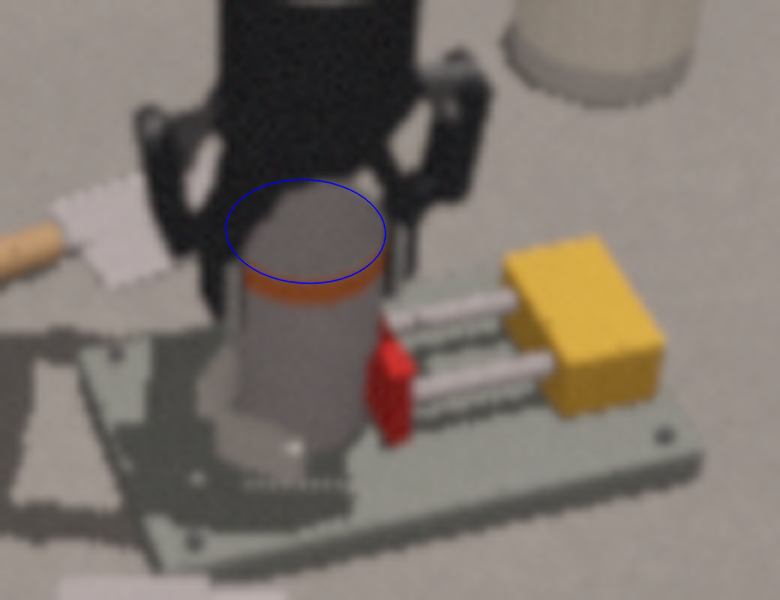

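```bash
python3 -m crank '0.0005 0 0.0002 0 0 0 0.05; 0.001 0 0.0004 0 0 0 0.05; 0.0012 0 0.0006 0 0 0 0.05; 0.0012 0 0.0006 0 0 0 0.05; 0.0012 0 0.0006 0 0 0 0.05; 0.0012 0 0.0006 0 0 0 0.05; 0.0012 0 0.0006 0 0 0 0.05; 0.0012 0 0.0006 0 0 0 0.05'
python3 - <<'E'
from cen import *
s=observe();print(np.array(s['position']),np.array(s['force']),np.array(s['wrist_torque']),s['grip_width'])
E
```

```text
time: 14.32
position: [496.8, -179.3, 75.9]
orientation: [[0.993, -0.118, 0.002], [-0.118, -0.993, -0.002], [0.002, 0.002, -1.0]]
force: [1.2, -3.6, 5.1]
grip_width: 59.7
[ 496.7715 -179.3099   75.9026] [ 1.1748 -3.5711  5.1458] [-0.6447 -0.2172 -0.086 ] 59.67516996688153
```

```bash
python3 -m crank '0 0.0004 -0.0001 0 0 0 0.05; 0 0.0008 -0.0002 0 0 0 0.05; 0 0.001 -0.0002 0 0 0 0.05; 0 0.001 -0.0002 0 0 0 0.05; 0 0.001 -0.0002 0 0 0 0.05; 0 0.001 -0.0002 0 0 0 0.05; 0 0.001 -0.0002 0 0 0 0.05; 0 0.001 -0.0002 0 0 0 0.05'
python3 - <<'E'
from cen import *
s=observe();print(np.array(s['position']),np.array(s['force']),np.array(s['wrist_torque']),s['grip_width'])
E
```

```text
time: 14.98
position: [496.8, -179.5, 75.9]
orientation: [[0.993, -0.118, 0.002], [-0.118, -0.993, -0.0], [0.002, 0.0, -1.0]]
force: [2.5, -1.1, 6.2]
grip_width: 59.7
[ 496.7528 -179.4944   75.8704] [ 2.4908 -1.0796  6.1693] [-0.2637 -0.4666 -0.0778] 59.72932211088535
```

```bash
python3 -m crank '0 0 0 0 0 0 0.0600; 0 0 0 0 0 0 0.0615; 0 0 0 0 0 0 0.063; 0 0 0 0 0 0 0.065; 0 0 0 0 0 0 0.068; 0 0 0 0 0 0 0.072; 0 0 0 0 0 0 0.077; 0 0 0 0 0 0 0.0854'
python3 - <<'E'
from cen import *
s=observe();print(np.array(s['position']),np.array(s['force']),np.array(s['wrist_torque']),s['grip_width'])
S=shot('side','s11.png')
draw(S,[],215,210,130,100,6,'pics/s11c.png')
E
```

```text
time: 15.65
position: [495.7, -179.2, 75.0]
orientation: [[0.993, -0.118, -0.001], [-0.118, -0.993, 0.0], [-0.001, -0.0, -1.0]]
force: [0.2, -0.9, 1.1]
grip_width: 85.2
[ 495.7246 -179.2141   74.9555] [ 0.2395 -0.9154  1.072 ] [-0.0212  0.0578 -0.02  ] 85.15850581468591
```

View pics/s11c.png

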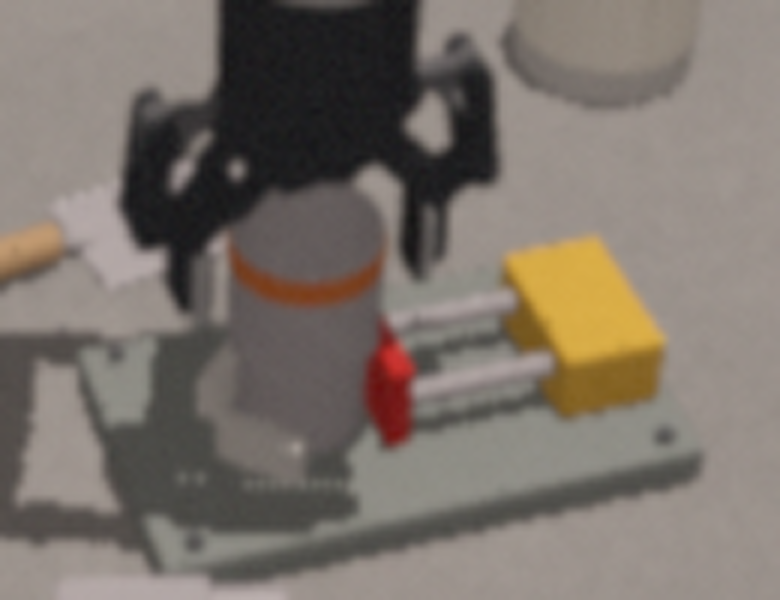

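```bash
python3 -m crank '0 0 -0.004 0 0 0 0.0854; 0 0 -0.012 0 0 0 0.0854; 0 0 -0.025 0 0 0 0.0854; 0 0 -0.045 0 0 0 0.0854; 0 0 -0.070 0 0 0 0.0854; 0 0 -0.10 0 0 0 0.0854; 0 0 -0.13 0 0 0 0.0854; 0 0 -0.15 0 0 0 0.0854'; python3 -m crank '0 -0.01 -0.01 0 0 0 0.0854; 0 -0.035 -0.02 0 0 0 0.0854; 0 -0.065 -0.02 0 0 0 0.0854; 0 -0.1 -0.02 0 0 0 0.0854; 0 -0.135 -0.02 0 0 0 0.0854; 0 -0.165 -0.02 0 0 0 0.0854; 0 -0.185 -0.02 0 0 0 0.0854; 0 -0.19 -0.02 0 0 0 0.0854';  python3 - <<'E'
from cen import *
s=observe();print(np.array(s['position']),np.array(s['force']),s['grip_width'])
S=shot('side','s12.png');T=shot('top','t12.png')
c=(496.3,-179)
L=[(circ(c,31,120),(0,255,0)),(circ(c,26,20),(255,0,0))]
draw(S,L,215,210,130,100,6,'pics/s12c.png')
draw(T,L,270,140,90,110,5,'pics/t12c.png')
a=(523.45,-181.85,-.1164)
for k,b in(('red',(280,145,60,100)),('yel',(280,145,60,100))): print(k,mask(T,k,b))
for k in('red','yel'): print('S',k,mask(S,k,(225,240,115,75)))
E
```

```text
time: 16.37
position: [496.6, -179.6, 229.0]
orientation: [[0.993, -0.117, 0.004], [-0.117, -0.993, -0.002], [0.004, 0.001, -1.0]]
force: [0.4, -0.8, 0.2]
grip_width: 85.5
time: 17.03
position: [517.8, 13.1, 244.9]
orientation: [[0.993, -0.114, -0.001], [-0.114, -0.993, 0.001], [-0.001, -0.001, -1.0]]
force: [0.9, 0.2, -0.8]
grip_width: 85.5
[517.7873  13.069  244.917 ] [ 0.9288  0.208  -0.767 ] 85.47510021659599
red (array([304.8929, 196.9643]), array([302, 195,   8,   5,  28]))
yel (array([315.4576, 166.8175]), array([303, 158,  26,  18, 389]))
S red (array([279.437 , 273.8739]), array([276, 263,   8,  21, 119]))
S yel (array([311.8266, 263.9435]), array([299, 250,  26,  29, 496]))
```

View pics/s12c.png

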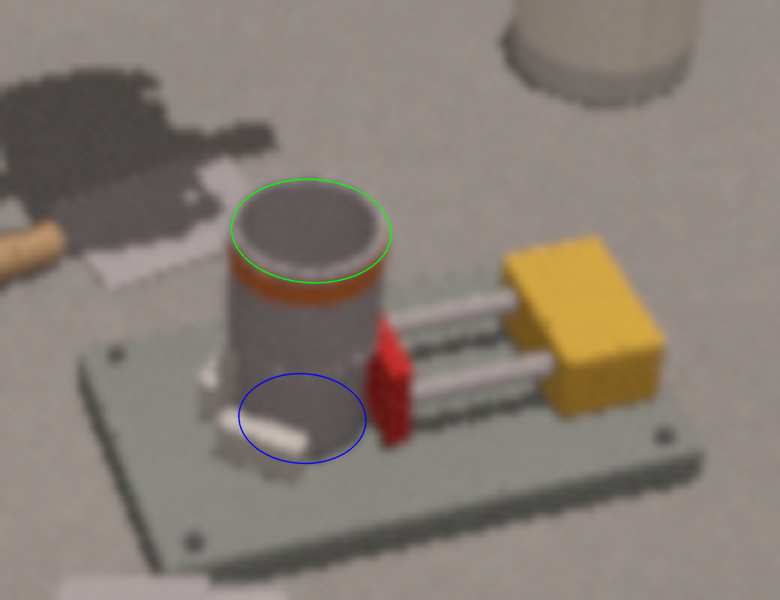

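View pics/t12.png

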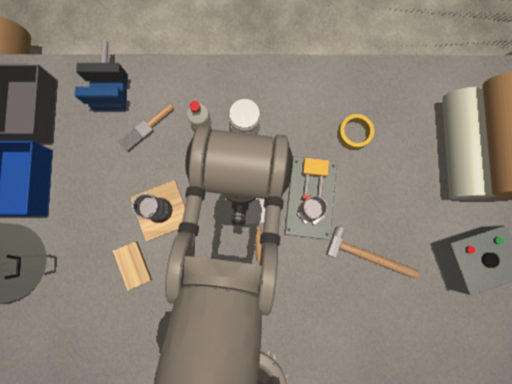

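View pics/s12.png

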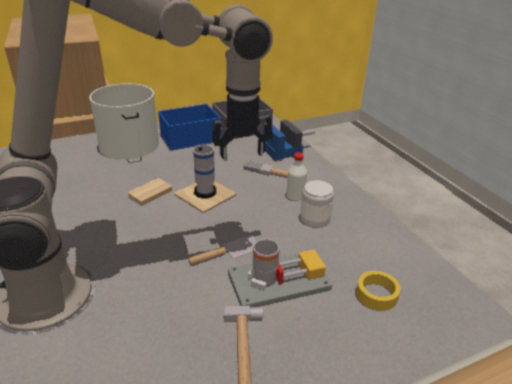

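View pics/t12c.png

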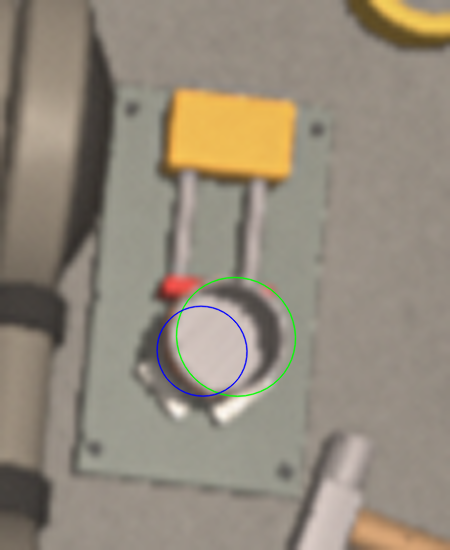

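Run:
```python
from cen import *
S=shot('side','s13.png');T=shot('top','t13.png')
c=(495.5,-178.8);k=(495.5,252)
L=[(circ(c,31,120),(0,255,0)),(circ(c,31,65),(0,255,0)),(circ(c,26,20),(255,0,0))]
M=[(circ(k,31,165),(0,255,0)),(circ(k,31,65),(255,0,255))]
draw(S,L,240,225,60,70,8,'pics/a1.png');draw(S,M,170,130,60,70,5,'pics/a2.png');draw(T,M,115,165,80,80,5,'pics/a3.png')
i=[cv2.imread(f'pics/a{j}.png') for j in(1,2,3)]
i=[np.pad(x,((0,560-x.shape[0]),(0,0),(0,0))) for x in i]
i=np.hstack(i);cv2.imwrite('pics/f.png',cv2.resize(i,None,fx=.66,fy=.66))
d=lambda A,B:cv2.absdiff(cv2.imread(A),cv2.imread(B)).max(2)
S0=cv2.imread('pics/side0.png');print([(t,boxes_of(S,t)[:1]) for t in('pot_middle','pot_bottom','pot_top')])
```

```text
[('pot_middle', [{'bbox': [190.2, 143.9, 24.0, 27.1], 'confidence': 0.56}]), ('pot_bottom', [{'bbox': [196.3, 169.3, 19.0, 21.6], 'confidence': 0.74}]), ('pot_top', [{'bbox': [254.7, 238.4, 26.2, 44.8], 'confidence': 0.72}])]
```

View pics/f.png

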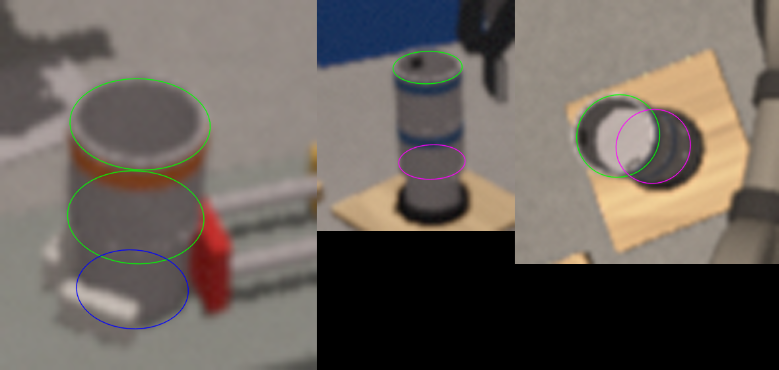

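The pot stands upright: its rim and foot match the model of a standing pot, it touches the V stop and the jaw is against it. The two blue pots are still nested, and their rim matches the predicted outline. I'm handing it in.

Run:
```python
from bench import *
print(job_done(),observe()["time"])
```

```text
the job is handed in; nothing more can be done
the job is handed in; nothing more can be done
```

The orange-banded pot is standing on the vibrating plate, held against the V stop by the red jaw. I lifted it straight up off the stack, pressed the jaw back about 26 mm with its foot, set it down and let go. The arm moved clear before I handed the job in, just after 17 s.

- **Pot on the plate:** in the last pictures its rim and foot match an upright pot at the seat to within about 1–2 mm. The jaw is against the foot and the V stop is in contact.
- **Blue pots:** they did not rise during the pull, and they still stand nested in the holder.
- **Other things on the table:** by eye, nothing else moved.
- **Forces:** readings between moves stayed below about 8 N.
- **Where the checks disagreed:** the pot met the V stop about 2 mm to the +x side of where the images had put the seat, so I eased the gripper sideways until the force readings dropped before letting go. The jaw's final travel was not measured directly, because the pot hides most of it.

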